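Hang a wheel stirrup on a sprung hook and tug it home

TASK

Pick the grey wheel stirrup up by its red grip and hang it by its steel crossbar on the hook of the blue stand, pushing the bar down past the sprung brass keeper until it sits on the hook. Before letting go, tug down gently on the grip, about 12 N and never more than 22 N on the hook, for a good half second to confirm that it is held, then release it and leave it hanging still. Leave the other parts where they are.

Things in the scene. Friction and masses are not known exactly. Their poses are not given: they have to be found in the camera images.
- grip (a point): Centre of the red grip (22 x 22 mm, 44 mm tall, on a 22 x 40 mm top plate) of a loose grey wheel stirrup: a steel frame of about 0.3 kg, 216 mm tall, standing upright. Axes are the stirrup's: z up, y from cheek to cheek along the crossbar, x through its windows. Symmetric: turned by half a turn it hangs just as well. The grip's centre is 194 mm above the feet, the top plate 22 mm below the centre.
- bar (a point): Centre of the stirrup's polished steel crossbar, 10 mm in diameter, along the stirrup's y, 54 mm straight below the grip's centre; same axes. Below it is an open window 30 mm wide (y) and 62 mm high, above it one 30 mm wide and 21 mm high; the frame beside them is 14 mm deep (x).
- wheel (a point): Centre of the stirrup's yellow wheel, 60 mm in diameter, axle along y, between the cheeks at the bottom: 104 mm below the crossbar, 36 mm above the feet. The two feet reach 25 mm in x and 37 mm in y from the middle. Fixed brackets and a pulley stand in the middle and at the back of the trolley: carry the stirrup high and on the robot's side of them.
- hook_stand: Fixed blue stand. Origin: on the trolley, vertically below the middle of the hook's seat. x points from the hook's tip to the post (16 mm square, 225 mm tall, 70 mm along x), y lies along a bar hung on the hook, z up. The base is 130 x 110 x 10 mm, from -30 to +100 mm in x. Hook, lip and keeper sit on a yellow clamp on the post (hook_head, its origin the middle of the real seat); the hook, once set, is rigid.
- nominal_seat (a point): Nominal middle of the hook's seat, 175 mm above the trolley, axes as the stand's. The real seat lies straight above or below it by up to 8 mm (find it by feel). The hook is a flat bar, 16 mm wide (y), 10 mm thick, upper face the seat; its tip is an upturned lip from x = -13 to -5 mm, 18 mm above the seat. From x = 11 mm on a keeper housing, 18 mm wide, stands 25 mm above the seat.
- keeper (a joint): Sprung brass keeper, 12 mm round, that juts from the housing to x = 2 mm, 15.5 mm above the seat; value: m pushed in, 0 out, 0.007 most (3 N + 0.3 N/mm). The bar goes down between lip and housing, its centre at x = 0 to 2 mm, meets the keeper 23 mm above the seat, needs about 3 to 9 N to pass it, and sits with its centre 5 mm above the seat, the keeper back out over it.
- fork_wheel: Bystander: loose grey fork bracket with a cream wheel, 60 x 82 x 90 mm; origin at the centre of its underside.
- blue_wheel: Bystander: loose blue wheel lying flat, diameter 74 mm, 26 mm high; origin at the centre of its underside.
- channel: Bystander: loose bent channel bracket, 58 x 120 x 31 mm; origin at the centre of its underside.
- grey_sleeve: Bystander: grey rubber sleeve standing upright, diameter 54 mm, 74 mm high; origin at the centre of its underside.

How it is judged:
On the way, in this order (a step that is already met when the one before it is completed fails the run):
1. the stirrup is lifted off the trolley (height (world z) of bar above 0.165 m and contact force between the fingers and hanger above 0.5 N), for 0.1 s.
2. with the bar sitting on the hook below the keeper, the robot, still holding the stirrup, tugs down so that the hook bears more than 8 N, for 0.4 s (x of bar in the frame of hook_head between -0.006 and 0.008 m and y of bar in the frame of hook_head between -0.012 and 0.012 m and z of bar in the frame of hook_head between 0 and 0.008 m and value of joint keeper below 0.002 m and contact force between hook_head and hanger above 8 N and contact force between the fingers and hanger above 0.5 N), for 0.4 s.
At the end, for the whole second after the job is handed in: The stirrup hangs released, still and upright (0.15 rad) on the hook: bar centre 0 to 8 mm above the seat, -6 to 8 mm in x and within 12 mm in y of the seat's middle, bar within 0.2 rad of the stand's y, keeper sprung out (under 2 mm); the four loose parts within 15 mm of their places (x of bar in the frame of hook_head between -0.006 and 0.008 m and y of bar in the frame of hook_head between -0.012 and 0.012 m and z of bar in the frame of hook_head between 0 and 0.008 m and value of joint keeper below 0.002 m and angle between bar's own z axis and vertical below 0.15 rad and angle between the y axis of bar and the y axis of hook_stand, either way round below 0.2 rad and linear speed of hanger below 0.03 m/s and angular speed of hanger below 0.3 rad/s and contact force between the arm and hanger below 0.1 N); the robot touches nothing.
It fails at once if the hook is loaded with more than 22 N (contact force between hook_head and hanger above 22 N).
It fails at once if a bystander is moved more than 15 mm (distance of any of fork_wheel, blue_wheel, channel, grey_sleeve from where it was at the start of the episode above 0.015 m).
It also fails if it takes over 48 s, if anything falls off the work surface, if the arm or the gripper's body presses on something with over 40 N, if the wrist force passes 120 N, or if a joint passes its speed limit or range.

ROBOT

A 6-joint arm with a two-finger parallel gripper is mounted at the origin on a cart in front of the work surface, level with it; the furniture and walls round the work are solid. World frame = base frame: x ahead of the robot, y to its left, z up, the work surface at z = 0. Lengths are in m, angles in rad, forces in N, time in s.
With the tool pointing down it reaches from about 0.275 to 0.825 m from the base axis. Payload 4.9 kg.
Tool frame: the origin (TCP) lies midway between the tips of the shut fingers; the grasp point (between the pads) lies 19 mm behind it (bot.grip_depth is the distance from the TCP to the grasp point, in m); y points along the fingers, x is the direction in which the jaws open and shut, and the axes are right-handed (so a half turn about y gives the same grasp; the last joint's range is limited). The gripper opens to 85 mm and grips with 20 to 120 N. Pads are 22 mm wide; open, the fingers measure 114 mm over their backs; the gripper's body (76 mm by 85 mm) begins 54 mm behind the grasp point. The pads swing forward as they close: fully open they stand 13 mm farther back than shut.
Start: joints at [-1.348, 0.326, -0.193, 1.052, 0, 1.437], TCP at [0.192, -0.515, 0.231] pointing down, gripper open.
Joint ranges: [-2.65, 2.65], [-0.97, 1.79], [-1.3, 1.35], [-1.93, 2.1], [-1.47, 1.37], [-3.14, 3.14]. Speed limits (rad/s): [2.57, 2.57, 3.14, 3.14, 3.14, 3.14].

INTERFACE

Orientations are given as a unit quaternion [w, x, y, z].
In Python, from cell import bot gives the robot as it stands. Calls block until the motion is done:
- bot.move_pose(position, orientation): joint-space move of the TCP to a pose.
- bot.move_linear(position, speed=0.15, rotation=None, until_force=None): straight line of the TCP; rotation=None keeps the orientation; speed is the mean speed in m/s. With until_force (N) it stops when the force on the tool has changed by that much, and returns True; else False.
- bot.goto_joints(angles): joint-space move.
- bot.set_gripper(opening, grasp_force=None): opening from 0.0 (shut) to 1.0 (fully open); grasp_force is the grip in N (None keeps the last); returns when the fingers have stopped.
- bot.wait(seconds).
- bot.solve_ik(position, orientation): joint angles nearest the present ones, or None.
- bot.camera(name): name is "scene" or "top"; returns the picture (384x512x3 uint8, red, green, blue); there is no depth.
- bot.calibration(name): a dict with "mtx" (3x3 intrinsics, pixels), "k1" (the pictures are not rectified: a ray, as slopes to the right and down, at radius r is drawn at 1 + k1 r^2 times it, then the intrinsics apply), "extrinsics" (4x4, takes a point from world to camera coordinates). Camera axes: x right, y down, z forward; pixel columns grow to the right and rows downward; lengths in m; the calibration is good to about 2 mm. A picture is of the moment at which its call begins. calibration takes no time and is no camera call.
A pose or a line that the arm cannot do raises bot.PlanningError and nothing moves.
- bot.close_job(): hands the job in, once; it reports no verdict.
Trained networks look in the newest picture that a camera, given by its name, has taken for a name from the list of things; names that differ only in an ending like _2 or _b are one class to them, and where a whole thing is asked for, a point or a joint stands for the part that bears it (a point fixed in the world has none). Each returns a list of dicts, best first, with "confidence" (0 to 1); they miss things now and then, are a little off and sometimes report something else, mostly with a low value. They report only what shows in the picture. A call takes as long as a camera call.
- bot.search_frame(camera, thing): "bbox" ([left, top, width, height] in pixels, round what is visible of it).
Readings, each from a call of its own:
- bot.read_clock(): time.
- bot.read_joint_positions(): joint angles.
- bot.read_joint_vel(): joint speeds.
- bot.read_joint_efforts(): joint torques, N m.
- bot.read_position(): TCP position.
- bot.read_tool_rot(): TCP orientation.
- bot.read_ft_force(): force on the tool from outside, world axes, zero at the start.
- bot.read_moment(): the same for the moment, N m.
- bot.read_gripper_width(): opening from 0.0 (shut) to 1.0 (fully open).
Only numpy, scipy, OpenCV 4.12 (cv2) and the standard library are available. Lean on these libraries where they do the work, as an engineer would, in place of code of your own. Each camera call takes 0.05 s, during which the arm holds its last target.

## Working session

There is one attempt and no reset: what is moved stays moved. The work goes in short steps, each a Python script; the robot and the scene stay as the last script left them, time stands still between calls to the robot, and variables do not carry over. Pictures are saved under pics/ and viewed, and the job is handed in when it is done.

```bash
ls; mkdir -p pics; python3 - <<'E'
from cell import bot
import cv2,numpy as np
for c in("scene","top"):
    im=bot.camera(c); cv2.imwrite(f"pics/{c}0.png",im[:,:,::-1])
    k=bot.calibration(c); print(c,k["mtx"].tolist(),k["k1"],np.round(k["extrinsics"],4).tolist())
    for t in("grip","bar","wheel","hook_stand","keeper","fork_wheel","blue_wheel","channel","grey_sleeve"):
        print(t,[(np.round(d["bbox"]).tolist(),round(d["confidence"],2)) for d in bot.search_frame(c,t)[:2]])
print(bot.read_tool_rot(),bot.read_clock(),bot.read_ft_force())
E
```

```text
pics
scene [[401.143739238178, 0.0, 252.4900627300363], [0.0, 401.143739238178, 181.77349129302632], [0.0, 0.0, 1.0]] -0.011181623864660026 [[-0.8221, -0.5693, -0.0091, 0.4153], [-0.3704, 0.5469, -0.7508, 0.3137], [0.4324, -0.6139, -0.6605, 1.1975], [0.0, 0.0, 0.0, 1.0]]
grip [([219.0, 194.0, 27.0, 56.0], 0.93)]
bar [([216.0, 192.0, 27.0, 60.0], 0.63)]
wheel [([220.0, 195.0, 24.0, 59.0], 0.78)]
hook_stand [([264.0, 142.0, 41.0, 69.0], 0.56)]
keeper []
fork_wheel [([321.0, 143.0, 15.0, 26.0], 0.52)]
blue_wheel [([295.0, 149.0, 13.0, 12.0], 0.49)]
channel [([185.0, 279.0, 22.0, 43.0], 0.95)]
grey_sleeve [([167.0, 235.0, 18.0, 30.0], 0.77), ([220.0, 194.0, 24.0, 57.0], 0.24)]
top [[397.5075886407394, 0.0, 252.03651102981337], [0.0, 397.5075886407394, 193.4689122598187], [0.0, 0.0, 1.0]] 0.005347648311053434 [[-0.0238, -0.9997, -0.006, -0.0199], [-0.9992, 0.024, -0.0311, 0.5111], [0.0312, 0.0052, -0.9995, 1.212], [0.0, 0.0, 0.0, 1.0]]
grip [([184.0, 191.0, 28.0, 16.0], 0.86)]
bar [([182.0, 189.0, 28.0, 20.0], 0.92)]
wheel [([180.0, 189.0, 28.0, 20.0], 0.94)]
hook_stand [([276.0, 181.0, 44.0, 51.0], 0.67)]
keeper [([354.0, 166.0, 29.0, 23.0], 0.33)]
fork_wheel [([365.0, 210.0, 30.0, 23.0], 0.58)]
blue_wheel [([356.0, 164.0, 25.0, 25.0], 0.76)]
channel []
grey_sleeve [([137.0, 154.0, 24.0, 20.0], 0.84), ([182.0, 191.0, 26.0, 17.0], 0.48)]
[-0.58077536  0.58079204 -0.40335452  0.40334318] 1.0 [-0.55419327 -0.69481938 -0.26512214]
```

```bash
python3 - <<'E'
import cv2
a=cv2.imread("pics/scene0.png");b=cv2.imread("pics/top0.png")
cv2.imwrite("pics/s_full.png",a)
cv2.imwrite("pics/s_crop.png",cv2.resize(a[120:330,150:350],None,fx=2.8,fy=2.8,interpolation=cv2.INTER_CUBIC))
cv2.imwrite("pics/t_crop.png",cv2.resize(b[130:290,120:400],None,fx=2.8,fy=2.8,interpolation=cv2.INTER_CUBIC))
E
```

```text
(no output)
```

View pics/s_full.png

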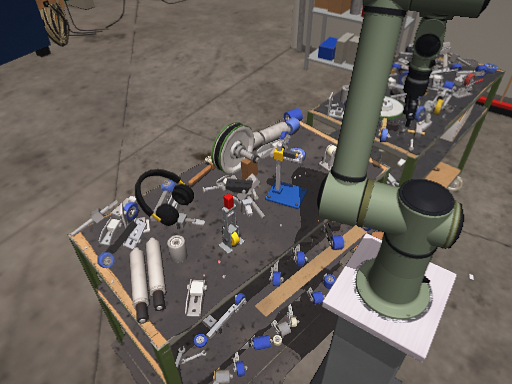

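View pics/s_crop.png

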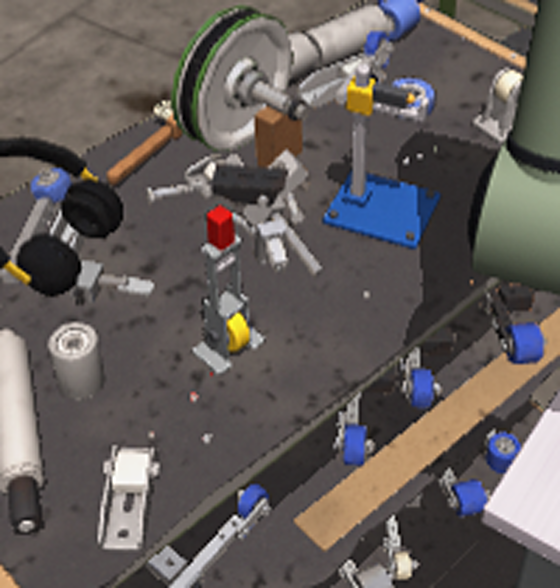

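View pics/t_crop.png

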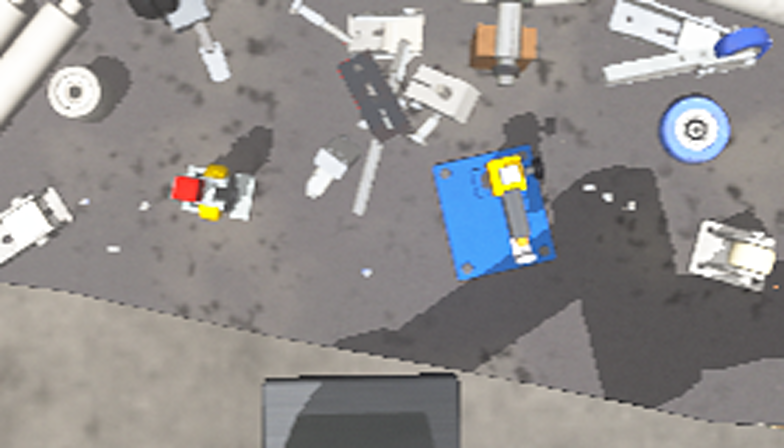

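View pics/top0.png

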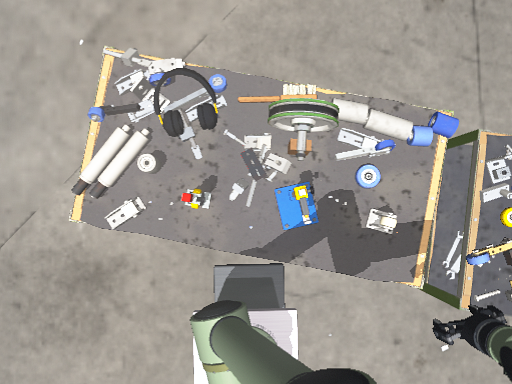

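```bash
cat > h.py <<'E'
import numpy as np,cv2
from scipy.optimize import least_squares
from scipy.spatial.transform import Rotation as R
from cell import bot
def proj(c,P):
    k=bot.calibration(c);E=np.array(k["extrinsics"]);P=np.atleast_2d(P)
    q=P@E[:3,:3].T+E[:3,3];s=q[:,:2]/q[:,2:];r2=(s**2).sum(1,keepdims=True);s=s*(1+k["k1"]*r2)
    M=np.array(k["mtx"]);return s*[M[0,0],M[1,1]]+M[:2,2]
def tri(obs):
    return least_squares(lambda p:np.concatenate([proj(c,p)[0]-o for c,o in obs.items()]),[.5,0,.1])
E
python3 - <<'E'
from h import *
for c in("scene","top"):
    im=cv2.imread(f"pics/{c}0.png");hsv=cv2.cvtColor(im,cv2.COLOR_BGR2HSV)
    box={"scene":(255,135,60,80),"top":(265,170,65,70)}[c]
    m=cv2.inRange(hsv,(100,150,60),(125,255,255));z=np.zeros_like(m);x,y,w,h=box;z[y:y+h,x:x+w]=m[y:y+h,x:x+w]
    cn=max(cv2.findContours(z,0,2)[0],key=cv2.contourArea);print(c,"blue",cv2.approxPolyDP(cv2.convexHull(cn),2,True)[:,0].tolist())
    m=cv2.inRange(hsv,(0,180,100),(6,255,255))|cv2.inRange(hsv,(174,180,100),(180,255,255))
    for lab in [m, cv2.inRange(hsv,(22,150,120),(32,255,255))]:
        n,l,s,ce=cv2.connectedComponentsWithStats(lab)
        print([(s[i].tolist(),ce[i].round(1).tolist()) for i in range(1,n) if s[i,4]>8])
E
```

```text
scene blue [[274, 182], [306, 189], [297, 208], [265, 198]]
[([478, 97, 9, 6, 37], [481.9, 99.2]), ([492, 100, 20, 10, 108], [501.7, 104.3]), ([224, 193, 9, 16, 111], [228.2, 200.6])]
[([435, 99, 8, 14, 58], [438.6, 104.9]), ([274, 147, 10, 7, 34], [278.6, 150.8]), ([153, 213, 8, 7, 19], [156.2, 216.4]), ([231, 232, 8, 13, 75], [234.6, 238.1])]
top blue [[308, 182], [304, 225], [284, 229], [275, 189]]
[([182, 193, 9, 9, 63], [186.2, 196.9])]
[([214, 103, 4, 10, 18], [215.4, 108.1]), ([158, 115, 5, 9, 17], [160.5, 118.8]), ([294, 186, 14, 14, 95], [299.8, 192.1]), ([192, 189, 9, 5, 34], [196.6, 190.9]), ([191, 203, 8, 6, 34], [194.6, 205.6]), ([500, 207, 12, 20, 127], [505.6, 217.0])]
```

```bash
python3 - <<'E'
import cv2
a=cv2.imread("pics/scene0.png");b=cv2.imread("pics/top0.png")
r=lambda i:cv2.resize(i,None,fx=8,fy=8,interpolation=cv2.INTER_CUBIC)
cv2.imwrite("pics/z1.png",r(a[185:259,205:270])); cv2.imwrite("pics/z2.png",r(a[138:212,255:325]))
cv2.imwrite("pics/z3.png",r(b[175:225,165:225])); cv2.imwrite("pics/z4.png",r(b[172:236,265:335]))
E
```

```text
(no output)
```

View pics/z1.png

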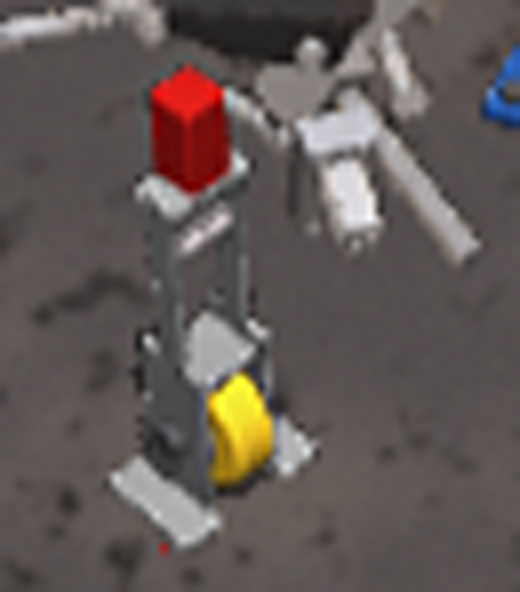

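View pics/z2.png

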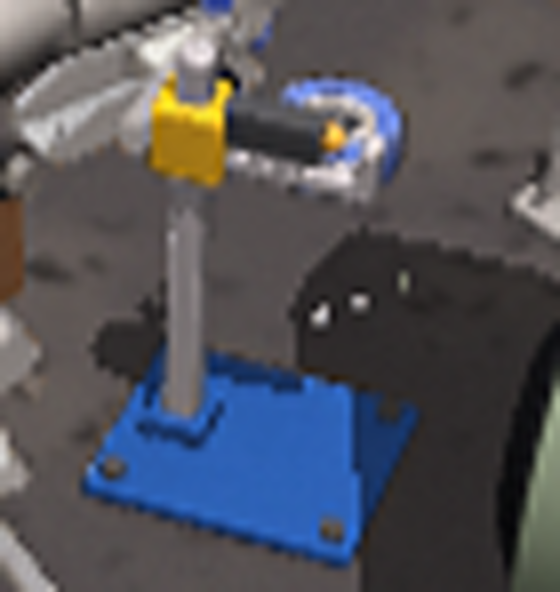

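View pics/z3.png

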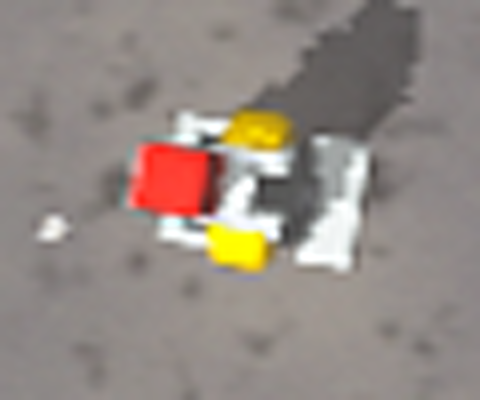

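View pics/z4.png

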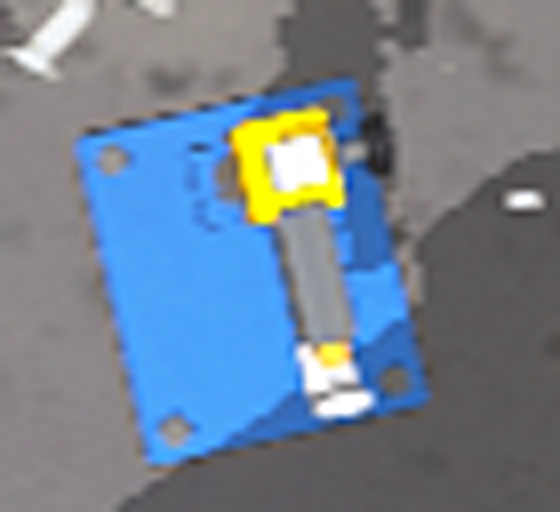

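```bash
cat >> h.py <<'E'
def fit(pts,x0):
    # pts: (cam, local xyz m, px)
    def w(p,L):
        c,s=np.cos(p[2]),np.sin(p[2]);return np.array([p[0]+c*L[0]-s*L[1],p[1]+s*L[0]+c*L[1],L[2]])
    f=lambda p:np.concatenate([proj(c,w(p,L))[0]-o for c,L,o in pts])
    r=least_squares(f,x0,loss="soft_l1");return r.x,f(r.x).reshape(-1,2)
def Z(z,off):return (np.array(z)+.5)/8-.5+off
E
python3 - <<'E'
from h import *
S2=(255,138);T4=(265,172);S1=(205,185);T3=(165,175)
s=[("scene",(.1,.055,.01),Z((85,485),S2)),("scene",(-.03,.055,.01),Z((350,555),S2)),("scene",(-.03,-.055,.01),Z((415,412),S2)),
("top",(.1,.055,.01),Z((78,133),T4)),("top",(.1,-.055,.01),Z((357,78),T4)),("top",(-.03,-.055,.01),Z((428,400),T4)),("top",(-.03,.055,.01),Z((152,465),T4)),
("top",(.07,0,.225),Z((300,163),T4)),("scene",(.07,0,.225),Z((200,45),S2))]
for sub in(s,s[:3],s[3:7],s[7:]+s[3:7]):
    p,r=fit(sub,[.5,-.1,.2]);print(p.round(4));
p,r=fit(s,[.5,-.1,.2]);print(r.round(1).tolist())
c,sn=np.cos(p[2]),np.sin(p[2])
def ww(L):return [p[0]+c*L[0]-sn*L[1],p[1]+sn*L[0]+c*L[1],L[2]]
for z in(.185,.193,.2):print("lip",(proj("top",ww((-.009,0,z)))[0]-T4)*8+4,(proj("scene",ww((-.009,0,z)))[0]-S2)*8+4)
g=[("scene",(.025,.037,.003),Z((112,478),S1)),("scene",(-.025,.037,.003),Z((185,545),S1)),("scene",(-.025,-.037,.003),Z((312,450),S1)),
("top",(.025,-.037,.003),Z((367,148),T3)),("top",(-.025,-.037,.003),Z((350,270),T3)),
("top",(.011,.011,.216),Z((143,143),T3)),("top",(.011,-.011,.216),Z((218,150),T3)),("top",(-.011,-.011,.216),Z((207,215),T3)),("top",(-.011,.011,.216),Z((130,208),T3)),
("scene",(-.011,.011,.216),Z((190,120),S1)),("scene",(.011,.011,.216),Z((150,98),S1)),("scene",(-.011,-.011,.216),Z((228,95),S1))]
for sub in(g,g[:5],g[5:],[x for x in g if x[0]=="top"],[x for x in g if x[0]!="top"]):
    p,r=fit(sub,[.45,.2,0]);print(p.round(4))
p,r=fit(g,[.45,.2,0]);print(r.round(1).tolist())
q=R.from_quat(np.roll(bot.read_tool_rot(),-1)).as_matrix();print(q.round(3))
E
```

```text
[ 0.4358 -0.1736  0.1971]
[ 0.4335 -0.1731  0.2221]
[ 0.4371 -0.1731  0.1904]
[ 0.4364 -0.1732  0.1892]
[[-1.3, -0.8], [-0.8, 0.2], [0.4, -0.9], [-0.2, 0.6], [-0.0, -0.4], [0.6, 0.9], [-0.0, 0.6], [0.2, 0.0], [-0.7, 0.5]]
lip [341.35343615 403.71130168] [365.07636808 168.2714323 ]
lip [344.62575623 404.71167717] [366.37998917 153.40501545]
lip [347.53095234 405.59982076] [367.52881137 140.3022459 ]
[ 0.4981  0.135  -0.1792]
[ 0.4982  0.1357 -0.1846]
[ 0.4982  0.1346 -0.1369]
[ 0.4989  0.1348 -0.1831]
[ 0.4962  0.1357 -0.2033]Traceback (most recent call last):
  File "<stdin>", line 18, in <module>
  File "h.py", line 16, in fit
    r=least_squares(f,x0,loss="soft_l1");return r.x,f(r.x).reshape(-1,2)
    return func(*args, **kwargs)
    vector_fun = VectorFunction(
        fun_wrapped,
    ...<6 lines>...
        workers=workers
    )
    self.J, dct = approx_derivative(
                  ~~~~~~~~~~~~~~~~~^
        self.fun_wrapped, self.x, f0=self.f, **finite_diff_options
        ^^^^^^^^^^^^^^^^^^^^^^^^^^^^^^^^^^^^^^^^^^^^^^^^^^^^^^^^^^
    )
    ^
    J, _nfev = _dense_difference(f
[... 242 characters left out ...]
    ^^^
    df = [f_eval - f0 for f_eval in f_evals]
                                    ^^^^^^^
    f = np.atleast_1d(self.fun(x, *self.args, **self.kwargs))
                      ~~~~~~~~^^^^^^^^^^^^^^^^^^^^^^^^^^^^^^
    return np.atleast_1d(self.fun(x))
                         ~~~~~~~~^^^
    return self.f(x, *self.args, **self.kwargs)
           ~~~~~~^^^^^^^^^^^^^^^^^^^^^^^^^^^^^^
  File "h.py", line 15, in <lambda>
    f=lambda p:np.concatenate([proj(c,w(p,L))[0]-o for c,L,o in pts])
                               ~~~~^^^^^^^^^^
  File "h.py", line 6, in proj
    k=bot.calibration(c);E=np.array(k["extrinsics"]);P=np.atleast_2d(P)
ValueError: time passes only in moves, steps and waits
```

```bash
sed -i 's/k=bot.calibration(c);/k=CAL.setdefault(c,None) or CAL.update({c:bot.calibration(c)}) or CAL[c];/; 1i CAL={}' h.py
cat >> h.py <<'E'
def quat(yaw):  # jaws (tool x) along +-(cos yaw, sin yaw), tool y... see Rdown
    q=R.from_matrix(Rdown(yaw)).as_quat();return np.roll(q,1)
E
python3 - <<'E'
from h import *
q=R.from_quat(np.roll(bot.read_tool_rot(),-1)).as_matrix();print(q.round(3), bot.grip_depth,bot.read_clock(),bot.read_gripper_width())
E
```

```text
[[ 0.349 -0.     0.937]
 [-0.937 -0.     0.349]
 [ 0.    -1.    -0.   ]] 0.0187 1.0 0.9982129386174146
```

```bash
cat >> h.py <<'E'
def Rdown(yaw):
    c,s=np.cos(yaw),np.sin(yaw);return np.array([[c,0,-s],[s,0,c],[0,-1,0]]).astype(float)
G=0.0187
HANG=np.array([.4981,.135,-.18]);ST=np.array([.436,-.1733,.193])
def st(x,y=0.): 
    c,s=np.cos(ST[2]),np.sin(ST[2]);return np.array([ST[0]+c*x-s*y,ST[1]+s*x+c*y])
BT=.054-G+.001   # TCP above bar centre when grasp point 1 mm above grip centre
E
python3 - <<'E'
from h import *
print(np.linalg.det(Rdown(.3)))
for off in(0,np.pi):
  for p,yaw in(((HANG[0],HANG[1],.32),HANG[2]),((*st(-.08),.30),ST[2]),((*st(0),.22),ST[2])):
    j=bot.solve_ik(np.array(p),quat(yaw+off));print(None if j is None else np.round(j,2))
E
```

```text
0.9999999999999999
[ 0.12  0.22 -0.11  1.24  0.    1.87]
[-0.67  0.01 -0.4   1.16  0.    0.71]
[-0.54  0.19 -0.41  0.97  0.    0.84]
[ 0.12  0.22 -0.11  1.24  0.   -1.27]
[-0.67  0.01 -0.4   1.16  0.   -2.43]
[-0.54  0.19 -0.41  0.97  0.   -2.3 ]
```

```bash
python3 - <<'E'
from h import *
p=bot.read_position();bot.move_linear([p[0],p[1],.33],speed=.3)
bot.move_pose([HANG[0],HANG[1],.30],quat(HANG[2]))
bot.set_gripper(.7)
im=bot.camera("top");cv2.imwrite("pics/a_t.png",cv2.resize(im[130:290,120:400,::-1],None,fx=2.8,fy=2.8))
im=bot.camera("scene");cv2.imwrite("pics/a_s.png",cv2.resize(im[150:270,170:300,::-1],None,fx=5,fy=5))
print(bot.read_position(),bot.read_clock(),bot.read_ft_force())
E
```

```text
[0.49812483 0.13491974 0.3000196 ] 4.5083 [ 0.69721658  0.60415076 -0.53911306]
```

View pics/a_s.png

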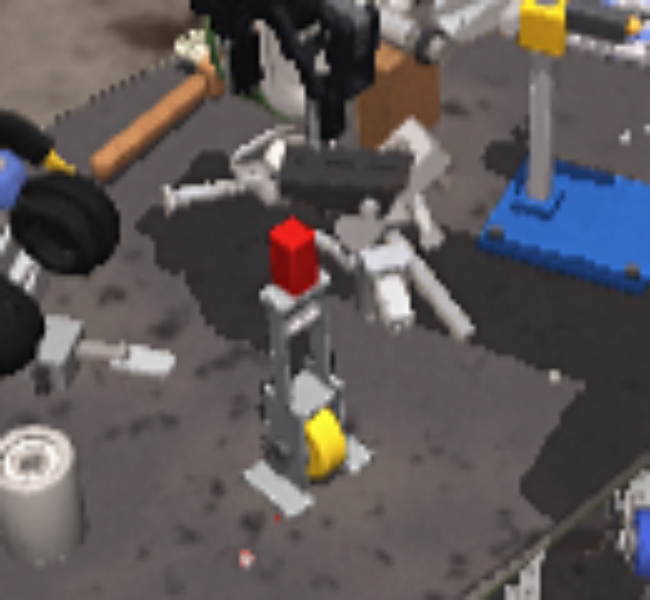

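The gripper's fingers (around pixel 320,110 of the crop) are above the red grip (295,255); the stirrup is still upright. Descending.

```bash
python3 - <<'E'
from h import *
print(bot.move_linear([HANG[0],HANG[1],.1763],speed=.12,until_force=6))
print(bot.read_position(),bot.read_ft_force())
bot.set_gripper(0.,grasp_force=80)
print(bot.read_gripper_width(),bot.read_ft_force(),bot.read_moment())
f0=bot.read_ft_force()
print(bot.move_linear([HANG[0],HANG[1],.24],speed=.08))
bot.wait(.3);print(bot.read_ft_force()-f0,bot.read_moment(),bot.read_gripper_width())
im=bot.camera("scene");cv2.imwrite("pics/b_s.png",cv2.resize(im[150:270,170:300,::-1],None,fx=5,fy=5))
im=bot.camera("top");cv2.imwrite("pics/b_t.png",cv2.resize(im[160:240,160:260,::-1],None,fx=6,fy=6))
print(bot.read_position(),bot.read_clock())
E
```

```text
False
[0.49866956 0.13507096 0.17697382] [ 0.25296747 -0.1289589  -0.02811167]
0.24774038406202073 [-0.86051861  1.18906371  4.51305874] [0.03030761 0.31966091 0.00488658]
False
[ 4.85785406e-04 -9.68098010e-01 -8.77350841e+00] [ 0.03000772 -0.02826611 -0.01013096] 0.2476818987413813
[0.49802825 0.13498207 0.23981936] 7.475
```

View pics/b_s.png

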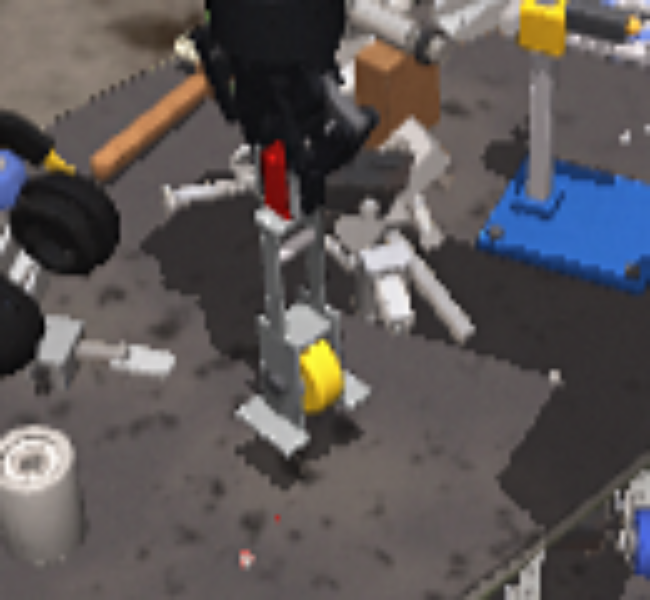

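View pics/b_t.png

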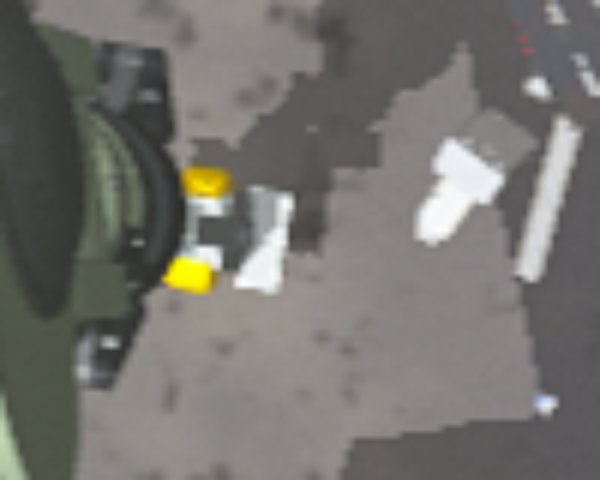

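Stirrup lifted upright in the jaws (grip at 275,180; feet at 270,425 and 345,385 well above the table). Carrying it round on the robot's side.

```bash
sed -i 's/^BT=.*/BT=.037/' h.py; python3 - <<'E'
from h import *
bot.move_linear([HANG[0],HANG[1],.31],speed=.2)
bot.move_linear([.37,.05,.31],speed=.2)
a=st(-.09)
bot.move_linear([a[0],a[1],.31],speed=.2,rotation=quat(ST[2]))
bot.move_linear([a[0],a[1],.2165+BT],speed=.12)
bot.wait(.2)
im=bot.camera("scene");cv2.imwrite("pics/c_s.png",cv2.resize(im[120:240,230:350,::-1],None,fx=5,fy=5)); cv2.imwrite("pics/c_s_raw.png",im[:,:,::-1])
im=bot.camera("top");cv2.imwrite("pics/c_t.png",cv2.resize(im[165:265,250:350,::-1],None,fx=6,fy=6));cv2.imwrite("pics/c_t_raw.png",im[:,:,::-1])
print(bot.read_position(),a,bot.read_clock(),bot.read_ft_force(),bot.read_moment())
E
```

```text
[ 0.34797458 -0.19078876  0.25404285] [ 0.34767101 -0.19056236] 11.1667 [ 0.1709603   0.09495051 -3.32723281] [0.02074084 0.00090082 0.01338187]
```

View pics/c_s.png

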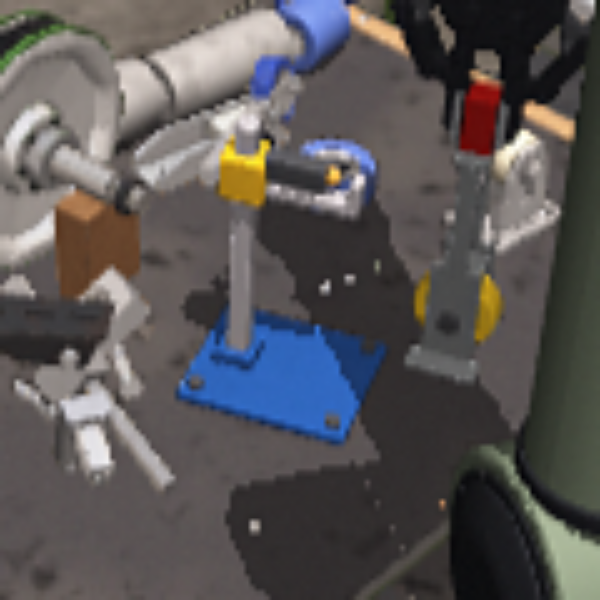

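View pics/c_t.png

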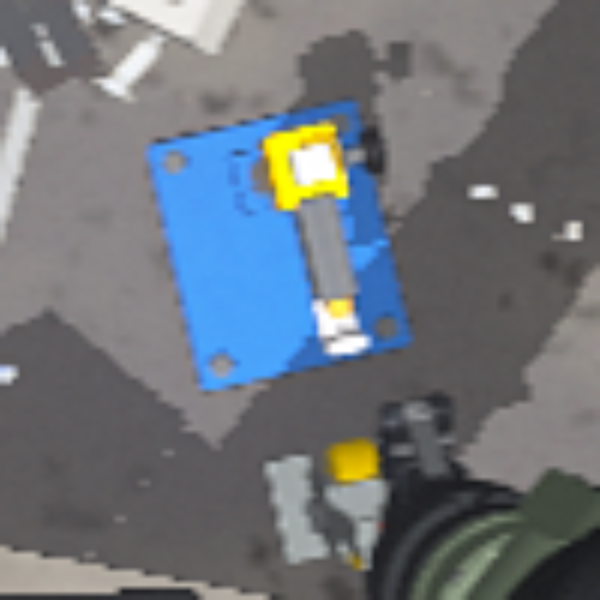

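```bash
python3 - <<'E'
from h import *
p=[.34797,-.19079];y=ST[2];bz=.2170
c,s=np.cos(y),np.sin(y)
def w(a,b,z):return [p[0]+c*a-s*b,p[1]+s*a+c*b,z]
for n,L in dict(f1=(.025,.037),f2=(-.025,.037)).items():
    P=w(*L,bz-.14+.003);print(n,"top",(proj("top",P)[0]-(250,165)+.5)*6,"scene",(proj("scene",P)[0]-(230,120)+.5)*5)
P=w(0,0,bz-.104);print("wheel",(proj("top",P)[0]-(250,165)+.5)*6,"scene",(proj("scene",P)[0]-(230,120)+.5)*5)
P=w(.03,0,bz-.104);print("wheel tip",(proj("top",P)[0]-(250,165)+.5)*6,"scene",(proj("scene",P)[0]-(230,120)+.5)*5)
E
```

```text
f1 top [266.94363722 465.79682282] scene [401.65020763 363.73709003]
f2 top [289.79672926 568.25731771] scene [471.38116718 383.10875031]
wheel [363.50132737 507.86629994] scene [456.45601909 305.05171267]
wheel tip [349.318205   444.62683231] scene [414.86572556 293.97818641]
```

```bash
cat >> h.py <<'E'
def to(x,zb,y=0.,speed=.05,uf=None):
    a=st(x,y);return bot.move_linear([a[0],a[1],zb+BT],speed=speed,until_force=uf)
def where():
    p=bot.read_position();d=p[:2]-ST[:2];c,s=np.cos(ST[2]),np.sin(ST[2])
    f=bot.read_ft_force();return "x %.2f y %.2f zb %.2f mm"%((c*d[0]+s*d[1])*1e3,(-s*d[0]+c*d[1])*1e3,(p[2]-BT)*1e3)+"  F st %.2f %.2f %.2f"%(c*f[0]+s*f[1],-s*f[0]+c*f[1],f[2])
E
python3 - <<'E'
from h import *
print(where())
print(to(-.03,.2165,speed=.08,uf=5),where())
print(to(.001,.2165,speed=.04,uf=3),where())
bot.wait(.2);print(where())
print(to(.001,.192,speed=.015,uf=2.0),where())
bot.wait(.1);print(where())
im=bot.camera("scene");cv2.imwrite("pics/d_s.png",cv2.resize(im[120:220,240:340,::-1],None,fx=6,fy=6))
print(bot.read_clock())
E
```

```text
x -89.75 y -0.28 zb 217.04 mm  F st 0.19 0.06 -3.33
False x -30.32 y 0.23 zb 216.31 mm  F st -0.40 -0.12 -4.21
False x 0.84 y 0.13 zb 216.39 mm  F st -0.48 -0.15 -4.01
x 0.83 y -0.03 zb 216.56 mm  F st 0.02 0.50 -3.07
True x 0.03 y 0.18 zb 203.85 mm  F st -1.97 -1.12 -1.07
x -0.46 y 0.50 zb 203.36 mm  F st -2.91 -1.06 -1.10
14.2417
```

View pics/d_s.png

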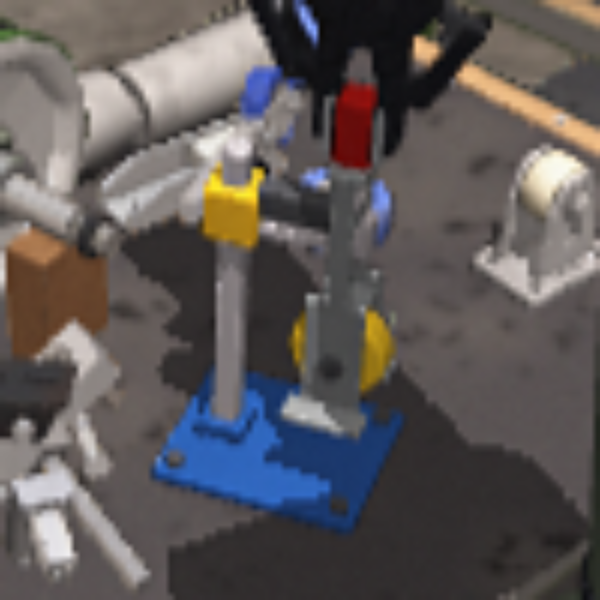

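Contact at bar z≈204 mm with Fx≈−3 N, Fz≈+2 N, which looks like the keeper nose (seat ≈181). The picture shows the stirrup upright with the hook in its window. Pushing down in small steps with force watch.

```bash
python3 - <<'E'
from h import *
z=.2035
w0=bot.read_ft_force()
while z>.1935:
    z-=.001
    h=to(.0012,z,speed=.02,uf=None)
    f=bot.read_ft_force();print(round(z,4),where(),flush=True)
    d=f-np.array([0,0,-3.3])
    if np.linalg.norm(d)>13: print("stop");break
print(bot.read_clock())
E
```

```text
0.2025 x 0.48 y 0.21 zb 201.95 mm  F st -3.71 -1.32 -1.96
0.2015 x 0.72 y 0.31 zb 201.05 mm  F st -4.88 -0.50 -1.90
0.2005 x 0.89 y 0.14 zb 200.20 mm  F st -4.11 0.46 -2.59
0.1995 x 0.99 y -0.01 zb 199.28 mm  F st -3.98 -0.35 -3.26
0.1985 x 1.01 y -0.04 zb 198.28 mm  F st -4.25 -0.52 -4.27
0.1975 x 0.99 y 0.07 zb 197.25 mm  F st -4.74 -0.69 -3.93
0.1965 x 1.02 y 0.12 zb 196.24 mm  F st -3.81 -0.89 -4.26
0.1955 x 1.05 y 0.12 zb 195.26 mm  F st -4.85 -0.48 -4.67
0.1945 x 1.05 y 0.09 zb 194.26 mm  F st -5.25 -0.12 -5.13
0.1935 x 1.06 y 0.08 zb 193.26 mm  F st -4.23 -0.12 -5.37
16.7417
```

```bash
python3 - <<'E'
from h import *
z=.1935
while z>.172:
    z-=.001
    to(.0012,z,speed=.02)
    f=bot.read_ft_force();print(round(z,4),where(),flush=True)
    if f[2]>1.5: print("seat");break
bot.wait(.2);print(where())
im=bot.camera("scene");cv2.imwrite("pics/e_s.png",cv2.resize(im[120:220,240:340,::-1],None,fx=6,fy=6))
print(bot.read_clock())
E
```

```text
0.1925 x 1.08 y 0.07 zb 192.28 mm  F st -3.53 -1.08 -6.37
0.1915 x 1.04 y 0.04 zb 191.25 mm  F st -4.17 -1.05 -7.15
0.1905 x 1.15 y 0.00 zb 190.35 mm  F st -4.62 -0.87 -6.91
0.1895 x 0.95 y 0.62 zb 189.00 mm  F st -3.81 0.48 -8.85
0.1885 x 1.10 y -0.12 zb 188.23 mm  F st -3.89 -0.27 -9.82
0.1875 x 0.99 y 0.19 zb 186.99 mm  F st -3.59 -0.47 -12.57
0.1865 x 1.66 y 0.08 zb 186.46 mm  F st -1.61 -0.34 -12.22
0.1855 x 1.97 y -0.35 zb 186.01 mm  F st 0.71 -0.70 -6.03
0.1845 x 1.97 y -0.45 zb 185.23 mm  F st 0.65 -0.31 -2.98
0.1835 x 1.93 y -0.47 zb 184.83 mm  F st -1.05 1.33 5.55
seat
x 1.96 y -0.50 zb 184.83 mm  F st -0.48 1.15 5.52
19.4917
```

View pics/e_s.png

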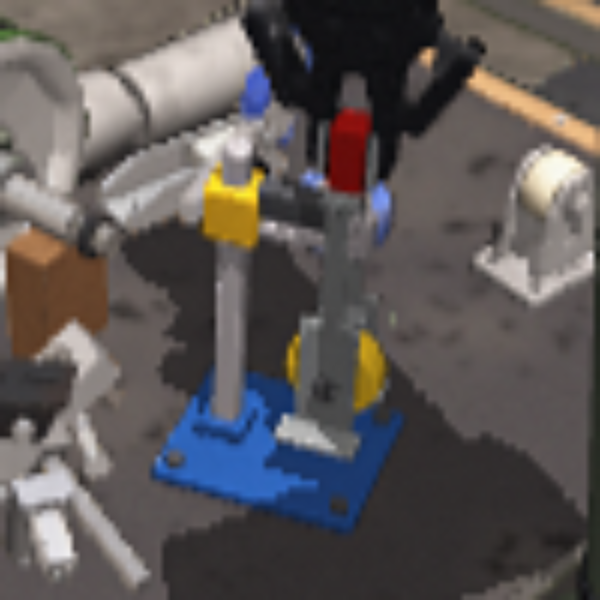

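The bar popped under the keeper (Fz −12 → 0) and is now on a firm stop at bar z≈184.8 (seat≈179.8); the picture shows the stirrup upright, sitting lower on the hook. Now the tug.

```bash
python3 - <<'E'
from h import *
z=.1835
for i in range(5):
    f=np.mean([bot.read_ft_force()[2] for _ in range(3)])
    if f+3.3>11.2: break
    z-=.0002; a=st(.0018,-.0004)
    bot.move_linear([a[0],a[1],z+BT],speed=.01); bot.wait(.08);print(round(z,4),where(),flush=True)
t=bot.read_clock()
for i in range(8):
    bot.wait(.1);print(where(),round(bot.read_clock()-t,2),flush=True)
E
```

```text
0.1833 x 2.13 y -0.63 zb 184.80 mm  F st -2.55 1.84 8.59
x 2.13 y -0.64 zb 184.79 mm  F st -1.48 1.76 8.64 0.1
x 2.14 y -0.63 zb 184.79 mm  F st -2.87 2.26 8.35 0.2
x 2.13 y -0.63 zb 184.80 mm  F st -1.97 1.62 8.17 0.3
x 2.10 y -0.62 zb 184.76 mm  F st -2.85 1.38 8.85 0.4
x 2.11 y -0.65 zb 184.79 mm  F st -2.08 2.21 8.58 0.5
x 2.12 y -0.62 zb 184.78 mm  F st -3.21 2.24 8.01 0.6
x 2.13 y -0.65 zb 184.79 mm  F st -2.05 2.49 8.88 0.7
x 2.11 y -0.62 zb 184.77 mm  F st -3.63 2.82 9.49 0.8
```

```bash
python3 - <<'E'
from h import *
a=st(.0012,-.0004)
bot.move_linear([a[0],a[1],.1844+BT],speed=.01);bot.wait(.2);print(where())
bot.set_gripper(.3);print(bot.read_gripper_width());bot.wait(.2)
bot.set_gripper(.5);print(bot.read_gripper_width(),where())
bot.wait(.3)
p=bot.read_position();print(bot.move_linear([p[0],p[1],p[2]+.06],speed=.06,until_force=5),where())
bot.move_linear([p[0],p[1],p[2]+.14],speed=.15)
b=st(-.12);bot.move_linear([b[0],b[1],p[2]+.14],speed=.2)
im=bot.camera("scene");cv2.imwrite("pics/f_s.png",cv2.resize(im[120:220,240:340,::-1],None,fx=6,fy=6))
im=bot.camera("top");cv2.imwrite("pics/f_t.png",cv2.resize(im[165:265,250:350,::-1],None,fx=6,fy=6))
bot.wait(1);im=bot.camera("scene");cv2.imwrite("pics/g_s.png",cv2.resize(im[120:220,240:340,::-1],None,fx=6,fy=6))
print(where(),bot.read_clock())
E
```

```text
x 1.53 y -0.68 zb 184.83 mm  F st -1.26 0.61 4.82
0.29856124072850265
0.500873394123347 x 1.20 y -0.39 zb 184.39 mm  F st 0.15 0.95 -0.56
False x 1.00 y -0.21 zb 243.98 mm  F st 0.44 0.15 -1.18
x -120.00 y 0.01 zb 324.41 mm  F st -1.35 0.53 -0.34 25.875
```

View pics/g_s.png

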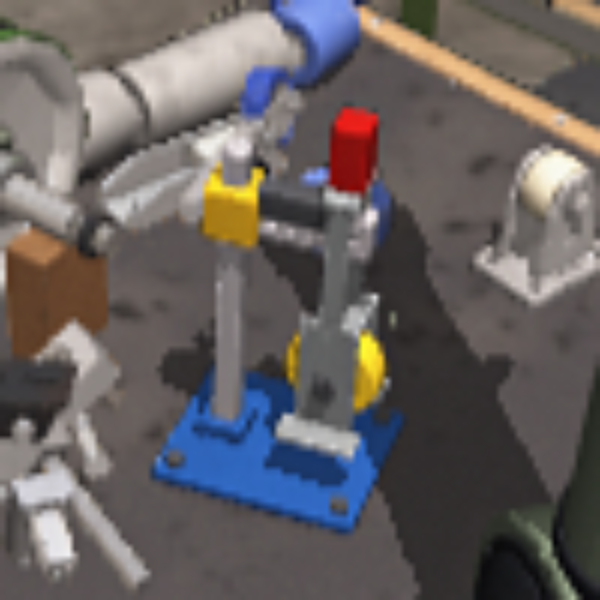

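View pics/f_t.png

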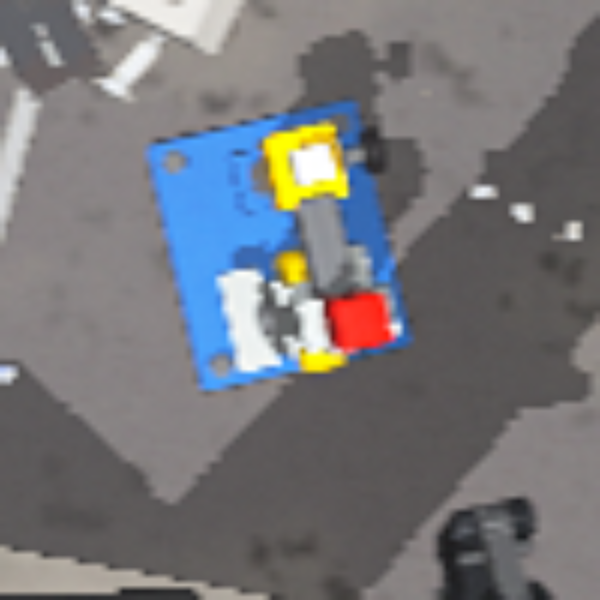

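The stirrup hangs on the hook, upright (grip at 353,150; wheel at 337,370), with the arm clear. One check for stillness and tilt.

```bash
python3 - <<'E'
from h import *
ims={c:bot.camera(c) for c in("scene","top")}
a=cv2.imread("pics/f_s.png");b=cv2.imread("pics/g_s.png");d=cv2.resize(ims["scene"][120:220,240:340,::-1],None,fx=6,fy=6)
r=(slice(90,470),slice(270,400));print("diff",cv2.absdiff(a[r],b[r]).mean(),cv2.absdiff(b[r],d[r]).mean())
o={}
for c,box in(("scene",(280,130,40,40)),("top",(290,200,40,40))):
    h=cv2.cvtColor(ims[c],cv2.COLOR_RGB2HSV);m=cv2.inRange(h,(0,180,100),(6,255,255))|cv2.inRange(h,(174,180,100),(180,255,255))
    x,y,w,hh=box;ys,xs=np.nonzero(m[y:y+hh,x:x+w]);o[c]=(xs.mean()+x,ys.mean()+y)
    print(c,o[c],"expected",proj(c,[*st(.0015,-.0005),.2388]),proj(c,[*st(.0015,-.0005),.2608]))
p=tri({c:np.array(v) for c,v in o.items()}).x;dd=p[:2]-st(0);print(p,dd)
for t in("fork_wheel","blue_wheel"):
    print(t,[np.round(d["bbox"]).tolist() for d in bot.search_frame("top",t)[:1]])
E
```

```text
diff 0.4503643724696356 0.46264507422402157
scene (np.float64(298.3296703296703), np.float64(144.54945054945054)) expected [[298.18814482 144.96814041]] [[298.62836351 139.54982063]]
top (np.float64(309.17283950617286), np.float64(218.07407407407408)) expected [[309.179222   218.56810682]] [[310.42862328 218.85856882]]
[ 0.43835837 -0.17363768  0.24006059] [ 0.00235837 -0.00033768]
fork_wheel [[367.0, 210.0, 28.0, 20.0]]
blue_wheel [[356.0, 163.0, 24.0, 28.0]]
```

Still, upright (grip within 1 px of where it should be), bystanders unmoved.

```bash
python3 -c "
from cell import bot
bot.close_job();print(bot.read_clock())"
```

```text
the job is handed in; nothing more can be done
the job is handed in; nothing more can be done
```

The stirrup is hanging on the hook, released, and I handed the job in shortly after about 26 s on the robot's clock (limit 48 s). No verdict was reported.

- **Hanging it:** I picked the stirrup up by its red grip and carried it round on the robot's side. I then pushed the bar down past the keeper by feel. The bar popped under the keeper and stopped firmly with its centre about 185 mm above the trolley, so the real seat is about 5 mm above nominal.
- **Tug:** I tugged for about 0.8 s before letting go. The load on the hook was about 12 N (wrist reading plus the stirrup's weight), and I saw no sign of it nearing 22 N.
- **Last checks:**
  - The arm was clear of the stirrup.
  - Pictures taken over a second apart show it hanging still.
  - The grip is within 1 px of where an upright, seated stirrup would put it in both cameras.
  - The networks put `fork_wheel` and `blue_wheel` within 2 px of their first positions in the top view.
- **Not checked:** I did not look again at `channel` and `grey_sleeve`, but the arm never touched them. I also could not see directly that the keeper had sprung back. I infer that from the pop and the firm stop below it.
- **One deviation:** about 5 N of downward push (8 N on the hook) was still on when I opened the jaws, because my unloading move took off less than planned. The stirrup stayed in place.

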